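# Point out the jar without a lid and the lid that fits it

## Robot

A 6-joint arm with a two-finger parallel gripper is mounted at the origin on the work surface. World frame = base frame: x ahead of the robot, y to its left, z up, the work surface at z = 0. Lengths are in m, angles in degrees, forces in N, time in s.
With the tool pointing down it reaches from about 0.4 to 0.825 m from the base axis. Payload 7 kg.
Tool frame: the origin (TCP) lies midway between the tips of the shut fingers; the grasp point (between the pads) lies r.grip_depth behind it (r.grip_depth is the distance from the TCP to the grasp point, in m); z points along the fingers, y is the direction in which the jaws open and shut (so a half turn about z gives the same grasp; the last joint's range is limited). The gripper opens to 88 mm and grips with 3 to 60 N. Pads are 19 mm wide; open, the fingers measure 130 mm over their backs; the gripper's body (78 mm by 193 mm) begins 47 mm behind the grasp point.
Start: joints at [84.975, 20.546, 0.682, 0, -70.136, -16.507], TCP at [0.248, 0.628, 0.227] pointing down, gripper open.
Joint ranges: [-176.03, 176.03], [-82.01, 121.73], [-58.28, 71.71], [-173.87, 95.51], [-174.79, -0.11], [-173.66, 173.66]. Speed limits (degrees/s): [136.94, 136.94, 172.46, 180, 180, 180].

## Interface

Orientations are given as [roll, pitch, yaw] about the fixed x, y, z axes, in that order (R = Rz(yaw) Ry(pitch) Rx(roll)).
In Python, from plant import r, imaging, close_job gives the robot as it stands.
- The arm moves only by the tool step_arm, never from a script. Its argument "commands" is a list of rows, each a list of 2 entries, a list of its own where there are three numbers: the shift along the tool's x, y, z in mm, then the turn about the tool's z in degrees. In form: [[[x, y, z], twist], ...]. A call has 1 to 20 rows; each row shifts and turns the commanded pose from where the row before left it, along the tool's axes as they then stand; what a row does not reach is not made up. A row lasts 1/8 s, in which the tool goes at most 62.5 mm and 10.7 degrees, less where a joint would pass 70% of its speed; a pose out of reach is approached as far as the arm can. A call with a gripper value outside its range is refused whole. "gripper" is the closure, from 0 (fully open) to 1 (shut), set as the call begins (left out, the last holds). The fingers move at their own pace and stop on an object; "grip_force" is the grip in N (left out, the last holds). Time passes only in rows, so rows that do not move let the fingers close. It gives the time, the measured TCP pose, the force and the opening at its end, in the units of the state.
- r.get_state(): the state, without advancing time (a new reading comes with each control period).
- imaging.capture(name): name is "scene" or "side" or "wrist"; returns a dict with "img" (480x640x3 uint8, red, green, blue), "z_map" (480x640 float32, m along the optical axis (not along the pixel's ray), 0 where there is no reading), "vfov" (degrees; the focal length in pixels is half the picture's height over the tangent of half this angle, whatever the lens; pixels are square), "cx", "cy" (the principal point, pixels), "extrinsics" (4x4, takes a point from camera to world coordinates); the wrist camera has in their place "T_tool_cam" (4x4, takes a point from camera to tool coordinates, whose origin is the TCP and whose axes are the flange's). Camera axes: x right, y down, z forward; pixel columns grow to the right and rows downward; lengths in m; the calibration is good to about 2 mm. A picture is of the moment at which its call begins: read the wrist's pose just before it.
- close_job(): hands the job in, once; it reports no verdict.
The state is a dict: "time_s": time; "joints": joint angles; "qd": joint speeds; "joint_torque": joint torques, N m; "tcp_pos": TCP position; "eef_rot": TCP orientation; "contact_force": force on the tool from outside, world axes, zero at the start; "moment": the same for the moment, N m; "gripper_width": finger opening in m.
Only numpy, scipy, OpenCV 4.12 (cv2) and the standard library are available. Lean on these libraries where they do the work, as an engineer would, in place of code of your own. Each camera call takes 0.05 s, during which the arm holds its last target.

## Task

Show the packer what is still to be capped: with the gripper pointing down, hold the fingertips one to four centimetres above the middle of the one jar that has no lid for two seconds, then in the same way, for two seconds, above the middle of the loose lid that fits it (the wider of the two), without touching any jar or lid and without pointing at the others. Then, with the fingers closed, push the red-knobbed lever of the signal box gently well over to its other side (no need to force it against its stop) without pinching it, leave it there and draw clear. Nothing is picked up, and everything else on the table stays where it is.

Things in the scene. Friction and masses are not known exactly. Their poses are not given: they have to be found in the camera images.
- open_jar: the one jar without a lid: clear glass, dark red beet slices inside, loose, 82 mm across, 110 mm tall, upright. Origin at the centre of its underside, z up
- open_jar_mouth (a point): centre of the open jar's mouth, level with its rim, 110 mm above the table; the mouth is 74 mm across outside
- closed_wide_jar: the same glass jar of beets, closed with a gold lid 86 mm across; 114 mm tall with the lid, loose. Origin at the centre of its underside
- closed_narrow_jar: slimmer glass jar of beets, 72 mm across, closed with a gold lid 62 mm across; 114 mm tall with the lid, loose. Origin at the centre of its underside
- wide_lid: loose gold lid lying flat on the table, 86 mm across, 16 mm thick: the one that fits the open jar. Origin at the centre of its underside
- narrow_lid: loose gold lid lying flat on the table, 62 mm across, 16 mm thick, too small for the open jar. Origin at the centre of its underside
- signal_box: grey signal box fixed to the table, 100 mm (x) by 120 mm (y), 45 mm high, with a lever on top and a small amber lamp (top 65 mm above the table) near one edge, 42 mm towards its own +y and 22 mm towards its own +x. Origin at the centre of its underside; the lever swings over the middle of the box in its x-z plane, towards its own +x
- signal_lever (a joint): angle of the signal lever in rad: 0 leans 0.6 rad towards the box's own -x (start 0 to 0.15), 0.6 is upright, 1.2 is fully over to +x, against a stop. The lever turns about a level axis over the middle of the box, 45 mm above the table; light friction (about 1 N at the knob) holds it where it is left
- lever_knob (a point): centre of the red ball, 28 mm across, at the lever's end, 80 mm from its pivot (111 mm above the table when fully over, 125 mm when upright); moves with the lever
- peeler: black Y-shaped vegetable peeler, 155 mm long, lying on the table, loose. Origin on the table near its middle
- spoon: long steel spoon, 240 mm, lying on the table, loose

How it is judged (in metres and radians):
On the way, in this order (a step that is already met when the one before it is completed fails the run):
1. the fingertips dwell just above the middle of the open jar (horizontal distance between the grasp point and open_jar_mouth below 0.03 m and z of the grasp point in the frame of open_jar_mouth between 0.016 and 0.075 m), for 1.5 s.
2. the fingertips dwell just above the middle of the wide lid (horizontal distance between the grasp point and wide_lid below 0.03 m and z of the grasp point in the frame of wide_lid between 0.032 and 0.091 m), for 1.5 s.
3. the signal lever is pushed over to its other side (value of joint signal_lever above 0.9 rad), for 0.2 s.
At the end, for the whole second after the job is handed in: The lever stays over beyond 0.9 of its 1.2 rad, at rest; jars and lids are within 8 mm and all other loose things within 15 mm of where they began. On the way the grasp point dwelt 1.5 s within 30 mm of the middle of the open jar and then of the wide lid, with the fingertips 0 to 55 mm above (value of joint signal_lever above 0.9 rad and velocity of joint signal_lever below 0.05 rad/s and distance of each of open_jar, closed_wide_jar, closed_narrow_jar, wide_lid, narrow_lid from where it was at the start of the episode below 0.008 m and distance of each of peeler, spoon from where it was at the start of the episode below 0.015 m); the robot touches nothing.
It fails at once if a jar or a lid is touched (over 0.3 N) (contact force between any of the arm, the fingers and open_jar above 0.3 N or contact force between any of the arm, the fingers and closed_wide_jar above 0.3 N or contact force between any of the arm, the fingers and closed_narrow_jar above 0.3 N or contact force between any of the arm, the fingers and wide_lid above 0.3 N or contact force between any of the arm, the fingers and narrow_lid above 0.3 N).
It fails at once if a jar or a lid is moved by more than 8 mm (distance of any of open_jar, closed_wide_jar, closed_narrow_jar, wide_lid, narrow_lid from where it was at the start of the episode above 0.008 m).
It fails at once if another thing on the table is moved by more than 15 mm (distance of any of peeler, spoon from where it was at the start of the episode above 0.015 m).
It fails at once if the fingers point closely (within about 35 mm above its middle) at a closed jar or the narrow lid ((horizontal distance between the grasp point and closed_wide_jar below 0.028 m and z of the grasp point in the frame of closed_wide_jar below 0.169 m) or (horizontal distance between the grasp point and closed_narrow_jar below 0.028 m and z of the grasp point in the frame of closed_narrow_jar below 0.169 m) or (horizontal distance between the grasp point and narrow_lid below 0.028 m and z of the grasp point in the frame of narrow_lid below 0.071 m)).
It fails at once if the lever is pinched or forced, or its box pressed hard (over 30 N) (contact force between the fingers and signal_box above 30 N).
It also fails if it takes over 70 s, if anything falls off the work surface, if the arm or the gripper's body presses on something with over 40 N, if the wrist force passes 120 N, or if a joint passes its speed limit or range.

## Working session

There is one attempt and no reset: what is moved stays moved. The work goes in short steps, Python scripts to look and compute and a tool call to move; the robot and the scene stay as the last step left them, time stands still between calls to the robot, and variables do not carry over. Pictures are saved under pics/ and viewed, and the job is handed in when it is done.

Besides the shell and the picture viewer there is one more tool, called after "Request:" as name(argument=value, ...), one argument or row to a line, values as JSON. step_arm: Moves the arm, as the interface text tells. Its arguments: {"type":"object","properties":{"commands":{"type":"array","items":{"type":"array"}},"gripper":{"type":"number"},"grip_force":{"type":"number"}},"required":["commands"]}

```bash
mkdir -p pics; ls; python3 - <<'E'
from plant import r, imaging
import cv2,numpy as np
print(r.get_state(), r.grip_depth)
for n in ("scene","side","wrist"):
    c=imaging.capture(n)
    cv2.imwrite(f"pics/{n}0.png",c["img"][:,:,::-1]); np.savez(f"pics/{n}0.npz",**c)
    print(n,c["vfov"],c["cx"],c["cy"],c.get("extrinsics",c.get("T_tool_cam")))
E
```

```text
pics
{'time_s': 0.0, 'joints': array([ 8.49767004e+01,  2.05915100e+01,  6.32352885e-01, -2.06365907e-02,
       -7.01354638e+01, -1.65070787e+01]), 'qd': array([ 0.00633025,  0.00732234, -0.04297338, -0.09656846, -0.01745624,
       -0.00016864]), 'joint_torque': array([ 1.69017716e-03, -5.82713985e+01,  2.93038934e+01,  6.99707463e+00,
        6.87621126e-03, -1.53871306e-04]), 'tcp_pos': array([0.24756056, 0.62742424, 0.22560943]), 'eef_rot': array([ 1.79903766e+02, -8.28768139e-03, -2.15373996e+01]), 'contact_force': array([ 0.1497033 , -0.02690838, -0.1878867 ]), 'moment': array([ 0.03766903, -0.04341144, -0.02731043]), 'gripper_width': 0.08760864361643333} 0.0188
scene 45.91803177272685 326.2744292333645 247.07482785743628 [[ 0.07994775  0.75865926 -0.6465636   1.29322287]
 [ 0.99673566 -0.06815957  0.04327013 -0.10699464]
 [-0.01124221 -0.64791234 -0.76163194  1.04198536]
 [ 0.          0.          0.          1.        ]]
side 45.47831900161955 318.3161284769665 235.41587413073597 [[ 0.82548255 -0.44056071  0.35282405  0.10591853]
 [-0.56421315 -0.62684955  0.53732966 -0.68976294]
 [-0.01555874 -0.64262423 -0.76602351  0.99299068]
 [ 0.          0.          0.          1.        ]]
wrist 70.07493185581964 317.56535115360776 236.4690587888639 [[ 2.91105566e-04 -9.51614772e-01 -3.07293411e-01  8.32645985e-02]
 [ 9.99999560e-01  5.50961404e-04 -7.58875929e-04  3.72882826e-04]
 [ 8.91464353e-04 -3.07293055e-01  9.51614514e-01 -1.58418500e-01]
 [ 0.00000000e+00  0.00000000e+00  0.00000000e+00  1.00000000e+00]]
```

View pics/scene0.png

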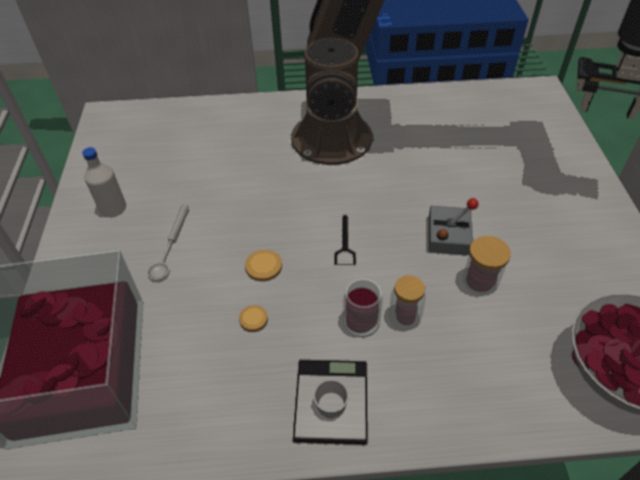

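View pics/side0.png

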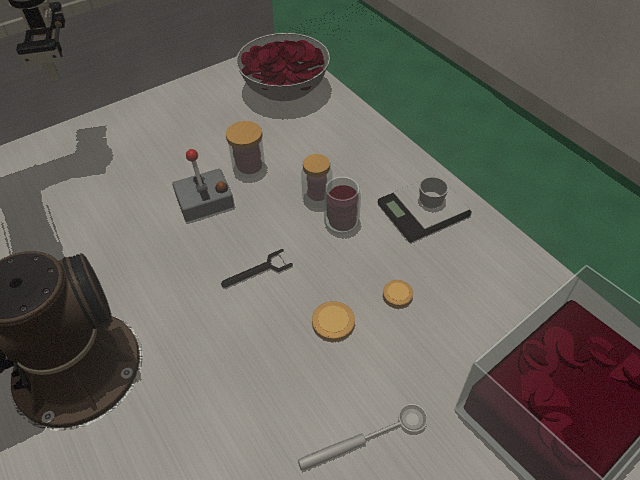

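View pics/wrist0.png

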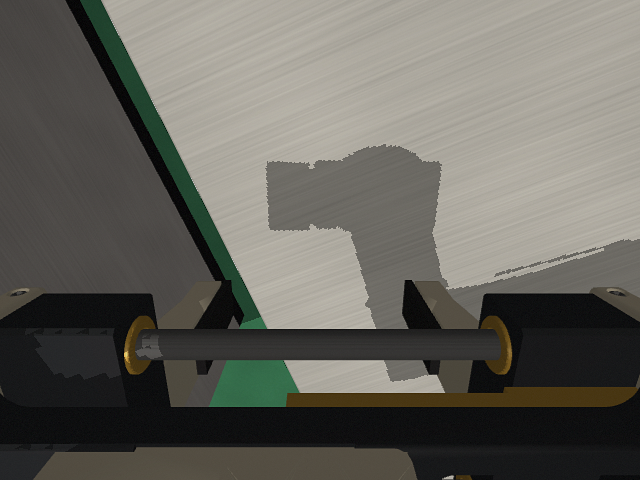

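The scene camera shows:
- the wide lid at (263,264) and the narrow lid at (253,318)
- the open jar at (362,306)
- the closed jars at (408,300) and (487,264)
- the signal box at (450,230), its knob at (473,203) and its lamp at (443,234)

The side view agrees. Next I'll measure positions in both views.

```bash
cat > h.py <<'E'
import cv2,numpy as np
def load(n): return dict(np.load(f"pics/{n}0.npz"))
def ray(c,uv):
    f=240/np.tan(np.radians(c["vfov"])/2)
    d=np.array([(uv[0]-c["cx"])/f,(uv[1]-c["cy"])/f,1.])
    T=c["extrinsics"]; return T[:3,3],T[:3,:3]@d
def plane(c,uv,z):
    o,d=ray(c,uv); return o+d*(z-o[2])/d[2]
def tri(a,ua,b,ub):
    A=np.zeros((3,3));B=np.zeros(3)
    P=[]
    for c,u in((a,ua),(b,ub)):
        o,d=ray(c,u);d=d/np.linalg.norm(d);M=np.eye(3)-np.outer(d,d);A+=M;B+=M@o
    return np.linalg.solve(A,B)
E
python3 - <<'E'
from h import *
for n in("scene","side"):
    c=load(n);im=c["img"];hsv=cv2.cvtColor(im,cv2.COLOR_RGB2HSV)
    H,S,V=[hsv[...,i].astype(int) for i in range(3)]
    for nm,m,zs in(("gold",(H>12)&(H<28)&(S>110)&(V>120),(.016,.114)),("red",((H<6)|(H>174))&(S>170)&(V>140),(.111,)),("beet",((H<10)|(H>165))&(S>120)&(V<140),(.09,)),("grey",(S<40)&(V>60)&(V<140),(.045,))):
        k,l,st,ce=cv2.connectedComponentsWithStats(m.astype(np.uint8))
        for i in range(1,k):
            if st[i,4]<60: continue
            if nm in("beet","grey") and not (250<st[i,4]<4000):continue
            cs,_=cv2.findContours((l==i).astype(np.uint8),0,2)
            q=max(cs,key=len)[:,0,:]
            out=[]
            for z in zs:
                p=np.array([plane(c,u,z)[:2] for u in q]); (x,y),rad=cv2.minEnclosingCircle(p.astype(np.float32)); out.append((z,round(x,4),round(y,4),round(rad,4)))
            dz=c["z_map"][l==i]; vs,us=np.nonzero(l==i)
            print(n,nm,st[i],ce[i].round(1),out)
    big=cv2.resize(im[170:360,220:540] if n=="scene" else im[110:360,150:480],None,fx=2.4,fy=2.4,interpolation=cv2.INTER_CUBIC)
    cv2.imwrite(f"pics/{n}_zoom.png",big[:,:,::-1])
E
```

```text
scene gold [470 236  40  30 917] [489.9 250.8] [(0.016, 0.4669, 0.3344, 0.0462), (0.114, 0.5459, 0.2922, 0.0418)]
scene gold [246 250  35  28 784] [263.  263.7] [(0.016, 0.4588, -0.1991, 0.0417), (0.114, 0.5385, -0.1903, 0.0377)]
scene gold [395 276  30  24 545] [409.5 287.4] [(0.016, 0.5564, 0.1272, 0.0331), (0.114, 0.6268, 0.1049, 0.0299)]
scene gold [240 306  27  23 499] [252.9 317.1] [(0.016, 0.6051, -0.2223, 0.0298), (0.114, 0.6708, -0.2113, 0.027)]
scene beet [349 289  28  16 343] [362.4 296.5] [(0.09, 0.6244, 0.0104, 0.0283)]
scene grey [ 278    0   39   51 1549] [294.9  22.8] [(0.045, -0.5872, -0.0793, 0.1799)]
scene grey [517   0  20  38 281] [527.9  11.1] [(0.045, -0.5386, 0.7441, 0.138)]
scene grey [ 529    0   55   51 2012] [555.2  24.3] [(0.045, -0.4925, 0.825, 0.2128)]
scene grey [ 575    0   56   49 1891] [601.7  23.8] [(0.045, -0.4794, 0.9841, 0.2161)]
scene grey [617  55  23  26 335] [629.7  68.2] [(0.045, -0.2079, 0.9532, 0.0731)]
scene grey [  81  146   47   74 1810] [104.1 189.3] [(0.045, 0.1668, -0.6148, 0.1541)]
scene grey [ 424  199   87  100 2398] [457.2 243.4
[... 1043 characters left out ...]
(0.114, 0.4222, -0.2489, 0.038)]
side beet [ 241   40   83   45 2254] [283.3  60.1] [(0.09, 0.7964, 0.5259, 0.1179)]
side grey [228 140  40  43 615] [248.9 167.2] [(0.045, 0.5362, 0.2731, 0.0797)]
side grey [ 172  161   64   63 1769] [200.9 192.3] [(0.045, 0.3964, 0.2464, 0.1036)]
side grey [ 298  162   64   77 1440] [331.4 203.7] [(0.045, 0.6316, 0.0473, 0.122)]
side grey [418 177  30  36 749] [432.5 194.4] [(0.045, 0.8274, -0.0737, 0.0564)]
side grey [   0  367   47   85 1660] [ 12.8 416.7] [(0.045, -0.1116, -0.0379, 0.0797)]
side grey [ 298  405  129   68 1286] [366.2 439.1] [(0.045, 0.3559, -0.4338, 0.1165)]
side grey [598 436  42  44 684] [624.3 462.8] [(0.045, 0.6785, -0.6925, 0.0542)]
```

View pics/scene_zoom.png

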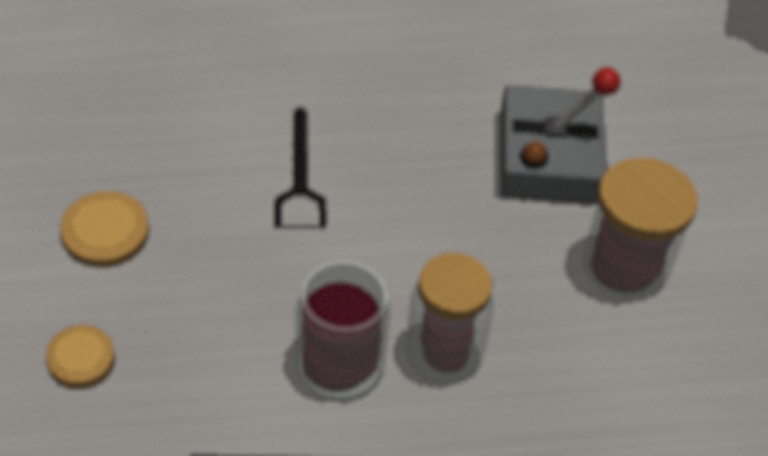

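View pics/side_zoom.png

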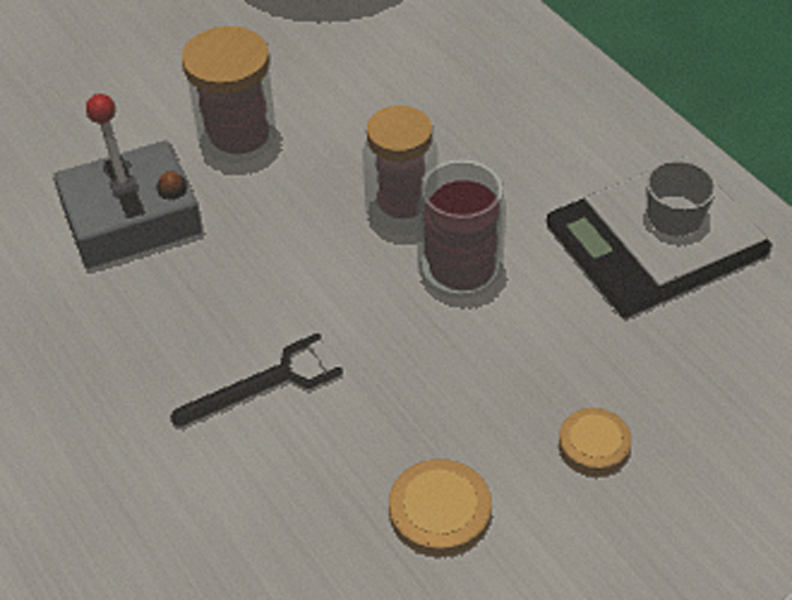

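The rim of the open jar is centred at about (363.7,293.3) in the scene view and (342.5,188.8) in the side view. The lever leans towards world +y, so it must be pushed towards −y. Now I'll triangulate the rim, knob, lamp and box.

```bash
python3 - <<'E'
from h import *
a,b=load("scene"),load("side")
za=lambda x,y:(220+(x+.5)/2.4-.5,170+(y+.5)/2.4-.5)
zb=lambda x,y:(150+(x+.5)/2.4-.5,110+(y+.5)/2.4-.5)
P=lambda n,u,v:print(n,tri(a,za(*u),b,zb(*v)).round(4))
P("mouth",(345,296),(462,189))
print(plane(a,za(345,296),.11).round(4),plane(b,zb(462,189),.11).round(4))
for u in((303,296),(386,296),(345,263),(345,328)):print(" s",plane(a,za(*u),.11).round(4))
for u in((423,189),(502,189),(462,161),(462,217)):print(" d",plane(b,zb(*u),.11).round(4))
kn=[]
for c in(a,b):
    hsv=cv2.cvtColor(c["img"],cv2.COLOR_RGB2HSV).astype(int);H,S,V=hsv[...,0],hsv[...,1],hsv[...,2]
    m=(((H<7)|(H>173))&(S>130)&(V>90)).astype(np.uint8)
    k,l,st,ce=cv2.connectedComponentsWithStats(m)
    for i in range(1,k):
        x,y=ce[i]
        if st[i,4]>15 and ((c is a and 455<x<490 and 190<y<220) or (c is b and 180<x<205 and 140<y<170)): print(st[i],ce[i]);kn.append(ce[i])
if len(kn)==2:
    k=tri(a,kn[0],b,kn[1]);print("knob",k)
P("lamp",(535,153),(172,183))
P("pivot",(556,127),(124,183))
for n,u in(("fl",(505,86)),("fr",(603,91)),("nr",(606,177)),("nl",(502,177))):print("sc",n,plane(a,za(*u),.045).round(4))
for n,u in(("A",(54,176)),("B",(172,141)),("C",(198,206)),("D",(80,237))):print("sd",n,plane(b,zb(*u),.045).round(4))
E
```

```text
mouth [0.63   0.0106 0.1091]
[0.6302 0.011  0.11  ] [0.6295 0.0092 0.11  ]
 s [ 0.6271 -0.0242  0.11  ]
 s [0.6332 0.0453 0.11  ]
 s [0.5957 0.0152 0.11  ]
 s [0.6624 0.007  0.11  ]
 d [0.6009 0.0295 0.11  ]
 d [ 0.6589 -0.0115  0.11  ]
 d [0.6506 0.0384 0.11  ]
 d [ 0.6092 -0.0189  0.11  ]
[468 199  10   8  66] [472.57575758 202.48484848]
[186 149  11   9  70] [190.98571429 153.18571429]
knob [0.4083077  0.28824993 0.12155683]
lamp [0.4386 0.2216 0.0548]
pivot [0.4021 0.2517 0.0506]
sc fl [0.3361 0.2145 0.045 ]
sc fr [0.3522 0.3123 0.045 ]
sc nr [0.4661 0.2869 0.045 ]
sc nl [0.4572 0.1873 0.045 ]
sd A [0.3519 0.3059 0.045 ]
sd B [0.4704 0.2829 0.045 ]
sd C [0.4479 0.1882 0.045 ]
sd D [0.3371 0.2168 0.045 ]
```

Request:
step_arm(
  commands=[
    [[0,0,0],10],
    [[0,0,0],10],
    [[0,0,0],10],
    [[0,0,0],10],
    [[0,0,0],10],
    [[0,0,0],10],
    [[0,0,0],10],
    [[0,0,0],10],
    [[0,0,0],0],
    [[0,0,0],0],
  ],
  gripper=1,
)

```text
time_s: 1.4
tcp_pos: [0.2477, 0.6278, 0.2263]
eef_rot: [-180.0, -0.0, -101.3]
contact_force: [0.3, -0.4, 0.2]
gripper_width: 0.0008
```

```bash
cat > go.py <<'E'
import sys
from plant import r
import numpy as np
from scipy.spatial.transform import Rotation as R
def go(t):
    s=r.get_state(); M=R.from_euler("xyz",s["eef_rot"],degrees=True).as_matrix()
    print("t",s["time_s"],"tcp",s["tcp_pos"].round(4),"rot",s["eef_rot"].round(2),"F",s["contact_force"].round(2),"w",s["gripper_width"].round(4), "j",s["joints"].round(1))
    d=M.T@(np.array(t)-s["tcp_pos"])*1000; print("tool shift mm",d.round(1))
go([float(v) for v in sys.argv[1:4]])
E
python3 go.py 0.63 0.0105 0.227
```

```text
Traceback (most recent call last):
  File "go.py", line 9, in <module>
    go([float(v) for v in sys.argv[1:4]])
    ~~^^^^^^^^^^^^^^^^^^^^^^^^^^^^^^^^^^^
  File "go.py", line 7, in go
    print("t",s["time_s"],"tcp",s["tcp_pos"].round(4),"rot",s["eef_rot"].round(2),"F",s["contact_force"].round(2),"w",s["gripper_width"].round(4), "j",s["joints"].round(1))
                                                                                                                      ^^^^^^^^^^^^^^^^^^^^^^^^
AttributeError: 'float' object has no attribute 'round'
```

```bash
sed -i 's/s\["gripper_width"\].round(4)/round(s["gripper_width"],4)/' go.py
python3 go.py 0.63 0.0105 0.227
```

```text
t 1.4 tcp [0.2477 0.6278 0.2263] rot [-1.8000e+02 -2.0000e-02 -1.0131e+02] F [ 0.29 -0.42  0.17] w 0.0008 j [ 85.   20.6   0.7  -0.  -70.1 -96.3]
tool shift mm [ 5.303e+02 -4.959e+02 -5.000e-01]
```

Request:
step_arm(
  commands=[
    [[15,-14,0],0],
    [[25,-23,0],0],
    [[28,-26,0],0],
    [[28,-26,0],0],
    [[28,-26,0],0],
    [[28,-26,0],0],
    [[28,-26,0],0],
    [[28,-26,0],0],
    [[28,-26,0],0],
    [[28,-26,0],0],
    [[28,-26,0],0],
    [[28,-26,0],0],
    [[28,-26,0],0],
    [[28,-26,0],0],
    [[28,-26,0],0],
    [[28,-26,0],0],
    [[28,-26,0],0],
    [[28,-26,0],0],
    [[25,-23,0],0],
    [[15,-16,0],0],
  ],
)

```text
time_s: 3.9
tcp_pos: [0.6244, 0.0102, 0.2266]
eef_rot: [180.0, -0.0, -101.5]
contact_force: [-0.2, -0.1, -0.2]
gripper_width: 0.0002
```

```bash
python3 go.py 0.63 0.0105 0.135
```

```text
t 3.9 tcp [0.6244 0.0102 0.2266] rot [ 180.     -0.   -101.53] F [-0.16 -0.08 -0.17] w 0.0002 j [ 18.8  15.8  -6.1   0.  -68.1 -30.4]
tool shift mm [-1.4 -5.4 91.6]
```

Request:
step_arm(
  commands=[
    [[0,-3,10],0],
    [[0,-2,20],0],
    [[0,0,20],0],
    [[0,0,20],0],
    [[0,0,10],0],
    [[0,0,0],0],
  ],
)

```text
time_s: 4.65
tcp_pos: [0.6286, 0.0115, 0.1459]
eef_rot: [179.9, -0.0, -101.5]
contact_force: [1.0, -0.4, 0.5]
gripper_width: 0.0005
```

```bash
python3 go.py 0.63 0.0105 0.135; python3 - <<'E'
from plant import imaging
import cv2
c=imaging.capture("scene");cv2.imwrite("pics/s1.png",cv2.resize(c["img"][150:390,200:520],None,fx=2.4,fy=2.4)[:,:,::-1])
c=imaging.capture("side");cv2.imwrite("pics/d1.png",cv2.resize(c["img"][60:300,180:500],None,fx=2.4,fy=2.4)[:,:,::-1])
E
```

```text
t 4.65 tcp [0.6286 0.0115 0.1459] rot [ 1.7992e+02 -4.0000e-02 -1.0149e+02] F [ 0.99 -0.41  0.52] w 0.0005 j [ 18.8  19.8 -11.6  -0.  -58.8 -30.3]
tool shift mm [ 0.7 -1.6 10.9]
```

View pics/s1.png

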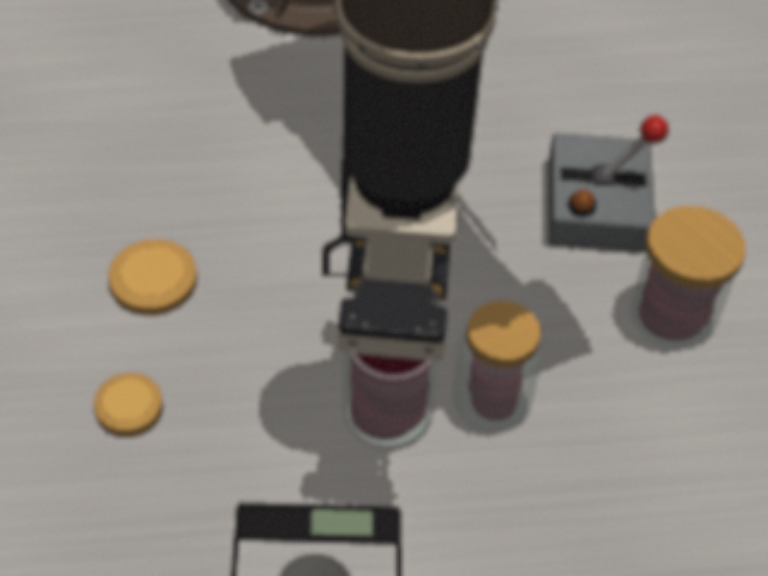

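View pics/d1.png

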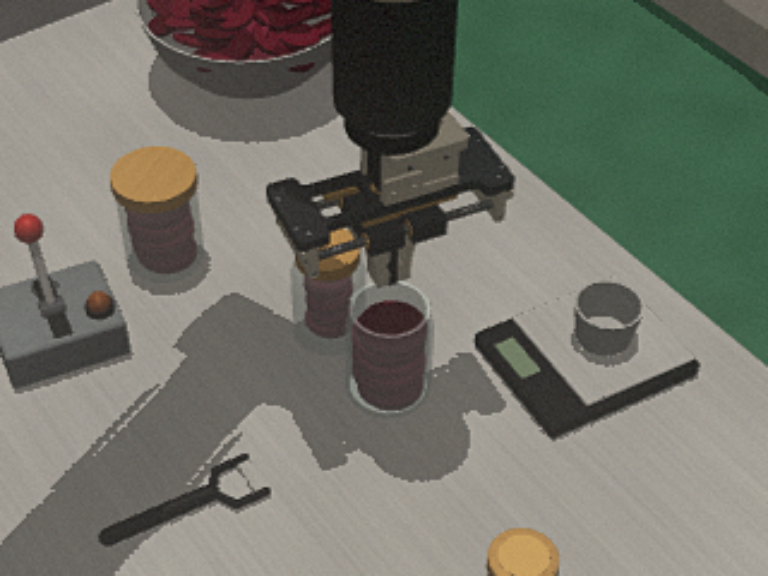

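The side crop shows the closed fingertips at (390,280), just above the mouth at (390,300) and clear of everything. I'll go down 10 mm and hold.

Request:
step_arm(
  commands=[
    [[0,-1,10],0],
    [[0,0,0],0],
    [[0,0,0],0],
    [[0,0,0],0],
    [[0,0,0],0],
    [[0,0,0],0],
    [[0,0,0],0],
    [[0,0,0],0],
    [[0,0,0],0],
    [[0,0,0],0],
    [[0,0,0],0],
    [[0,0,0],0],
    [[0,0,0],0],
    [[0,0,0],0],
    [[0,0,0],0],
    [[0,0,0],0],
    [[0,0,0],0],
    [[0,0,0],0],
    [[0,0,0],0],
    [[0,0,0],0],
  ],
)

```text
time_s: 7.25
tcp_pos: [0.6301, 0.011, 0.1366]
eef_rot: [-180.0, -0.0, -101.5]
contact_force: [-1.0, 0.6, 0.6]
gripper_width: 0.0006
```

```bash
python3 go.py 0.458 -0.1995 0.225
```

```text
t 7.25 tcp [0.6301 0.011  0.1366] rot [-180.     -0.   -101.53] F [-1.    0.58  0.63] w 0.0006 j [ 18.7  20.3 -12.1   0.  -57.6 -30.2]
tool shift mm [240.6 126.6 -88.4]
```

Request:
step_arm(
  commands=[
    [[0,0,-15],0],
    [[0,0,-25],0],
    [[0,0,-20],0],
    [[12,6,0],0],
    [[24,12,0],0],
    [[28,15,0],0],
    [[28,15,0],0],
    [[28,15,0],0],
    [[28,15,0],0],
    [[28,15,0],0],
    [[28,15,0],0],
    [[24,12,0],0],
    [[12,7,0],0],
    [[0,0,15],0],
    [[0,0,25],0],
    [[0,0,25],0],
    [[0,0,25],0],
    [[0,0,20],0],
    [[0,0,10],0],
    [[0,0,0],0],
  ],
)

```text
time_s: 9.75
tcp_pos: [0.4572, -0.1985, 0.0757]
eef_rot: [179.9, -0.0, -101.5]
contact_force: [-0.6, 0.7, 0.5]
gripper_width: 0.0005
```

```bash
python3 go.py 0.458 -0.1995 0.041
```

```text
t 9.75 tcp [ 0.4572 -0.1985  0.0757] rot [ 1.7989e+02 -2.0000e-02 -1.0151e+02] F [-0.59  0.67  0.52] w 0.0005 j [ -0.8  13.1 -32.5  -0.  -44.5 -10.7]
tool shift mm [ 0.8 -1.  34.7]
```

Request:
step_arm(
  commands=[
    [[1,-1,15],0],
    [[0,0,15],0],
    [[0,0,4],0],
    [[0,0,0],0],
    [[0,0,0],0],
    [[0,0,0],0],
    [[0,0,0],0],
    [[0,0,0],0],
    [[0,0,0],0],
    [[0,0,0],0],
    [[0,0,0],0],
    [[0,0,0],0],
    [[0,0,0],0],
    [[0,0,0],0],
    [[0,0,0],0],
    [[0,0,0],0],
    [[0,0,0],0],
    [[0,0,0],0],
    [[0,0,0],0],
    [[0,0,0],0],
  ],
)

```text
time_s: 12.25
tcp_pos: [0.4585, -0.2, 0.0426]
eef_rot: [-180.0, 0.0, -101.5]
contact_force: [-0.1, -0.5, -0.5]
gripper_width: 0.0002
```

```bash
python3 go.py 0.42 0.335 0.19;  python3 - <<'E'
from plant import imaging
import cv2
c=imaging.capture("side");cv2.imwrite("pics/d2.png",c["img"][:,:,::-1])
E
```

```text
t 12.25 tcp [ 0.4585 -0.2     0.0426] rot [-180.      0.   -101.53] F [-0.07 -0.47 -0.52] w 0.0002 j [ -1.   16.  -34.3   0.  -39.7 -10.5]
tool shift mm [-516.5  144.7 -147.4]
```

View pics/d2.png

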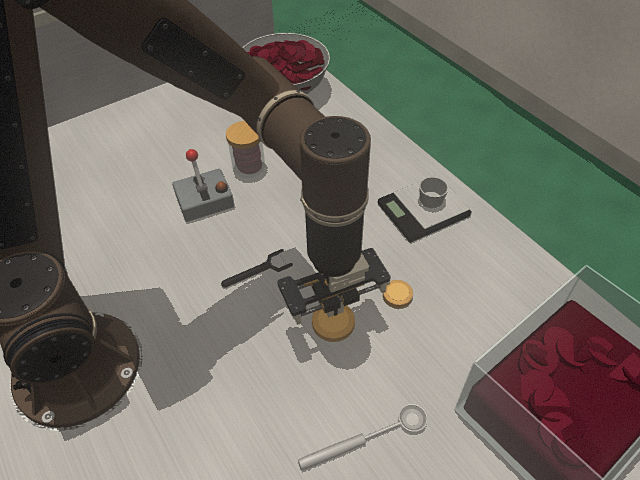

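The fingertips held 26 mm above the wide lid, at (333,310) in the side view. Next I'll rise and cross over to the lever's +y side.

Request:
step_arm(
  commands=[
    [[0,0,-15],0],
    [[0,0,-25],0],
    [[0,0,-30],0],
    [[0,0,-30],0],
    [[0,0,-30],0],
    [[0,0,-15],0],
    [[0,0,-5],0],
    [[-12,3,0],0],
    [[-24,7,0],0],
    [[-30,8,0],0],
    [[-30,8,0],0],
    [[-30,8,0],0],
    [[-30,8,0],0],
    [[-30,8,0],0],
    [[-30,8,0],0],
    [[-30,8,0],0],
    [[-30,8,0],0],
    [[-24,7,0],0],
    [[-12,3,0],0],
    [[0,0,0],0],
  ],
)

```text
time_s: 14.8
tcp_pos: [0.4381, 0.123, 0.1918]
eef_rot: [179.9, -0.1, -101.5]
contact_force: [-0.5, 0.2, -0.4]
gripper_width: -0.0001
```

```bash
python3 go.py 0.42 0.335 0.19
```

```text
t 14.8 tcp [0.4381 0.123  0.1918] rot [ 1.7994e+02 -6.0000e-02 -1.0145e+02] F [-0.5   0.21 -0.39] w -0.0001 j [ 40.6   1.  -28.8  -0.  -60.3 -52.1]
tool shift mm [-204.2   59.8    1.7]
```

Request:
step_arm(
  commands=[
    [[-12,3,0],0],
    [[-22,6,0],0],
    [[-28,8,0],0],
    [[-28,8,0],0],
    [[-28,8,0],0],
    [[-28,9,0],0],
    [[-28,9,0],0],
    [[-20,6,0],0],
    [[-12,3,0],0],
    [[0,0,0],0],
    [[0,0,0],0],
  ],
)

```text
time_s: 16.18
tcp_pos: [0.421, 0.3357, 0.1925]
eef_rot: [180.0, -0.0, -101.6]
contact_force: [0.4, -0.1, 0.4]
gripper_width: 0.0004
```

```bash
python3 go.py 0.42 0.337 0.103;  python3 - <<'E'
from plant import imaging
import cv2
c=imaging.capture("side");cv2.imwrite("pics/d3.png",c["img"][:,:,::-1])
c=imaging.capture("wrist");cv2.imwrite("pics/w3.png",c["img"][:,:,::-1])
E
```

```text
t 16.175 tcp [0.421  0.3357 0.1925] rot [ 1.7999e+02 -2.0000e-02 -1.0156e+02] F [ 0.44 -0.12  0.37] w 0.0004 j [ 59.4   9.2 -19.4  -0.  -61.4 -71. ]
tool shift mm [-1.1  1.2 89.5]
```

View pics/d3.png

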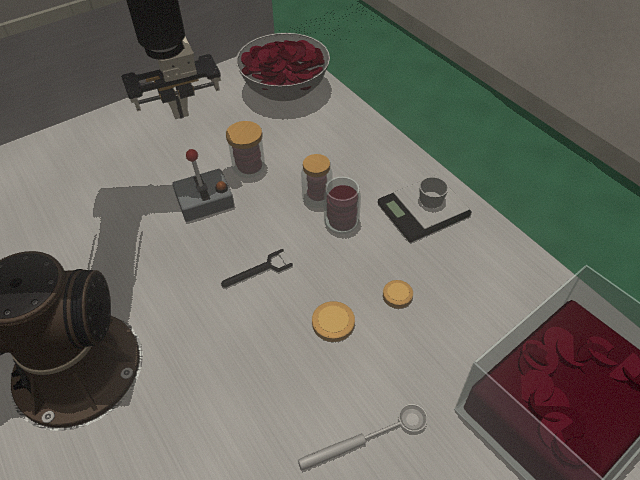

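View pics/w3.png

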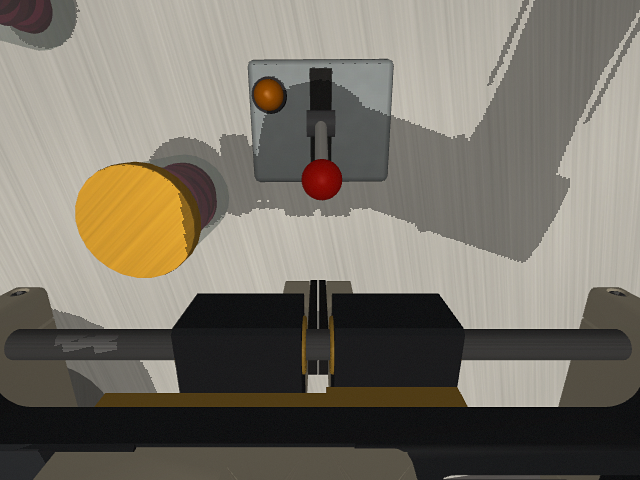

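The wrist view shows the knob at (322,180), in line with the fingers (318), and the slot runs straight along the tool x axis. I'll go down beside it and then push along +x in stages.

Request:
step_arm(
  commands=[
    [[0,0,10],0],
    [[0,0,20],0],
    [[0,0,20],0],
    [[0,0,20],0],
    [[0,0,12],0],
    [[0,0,7],0],
    [[0,0,0],0],
    [[0,0,0],0],
  ],
)

```text
time_s: 17.27
tcp_pos: [0.4212, 0.3367, 0.1041]
eef_rot: [-180.0, 0.0, -101.5]
contact_force: [-0.4, 0.2, -0.2]
gripper_width: 0.0004
```

Request:
step_arm(
  commands=[
    [[5,0,0],0],
    [[5,0,0],0],
    [[5,0,0],0],
    [[5,0,0],0],
    [[5,0,0],0],
    [[5,0,0],0],
    [[5,0,0],0],
    [[5,0,0],0],
    [[5,0,0],0],
    [[5,0,0],0],
    [[0,0,0],0],
  ],
)

```text
time_s: 18.65
tcp_pos: [0.4106, 0.2865, 0.1034]
eef_rot: [180.0, -0.1, -101.6]
contact_force: [-0.6, -0.3, -0.1]
gripper_width: 0.0006
```

```bash
python3 go.py 0.40 0.238 0.103;  python3 - <<'E'
from plant import imaging
import cv2
c=imaging.capture("side");cv2.imwrite("pics/d4.png",cv2.resize(c["img"][60:300,100:420],None,fx=2.4,fy=2.4)[:,:,::-1])
c=imaging.capture("wrist");cv2.imwrite("pics/w4.png",c["img"][:,:,::-1])
E
```

```text
t 18.65 tcp [0.4106 0.2865 0.1034] rot [ 1.7998e+02 -6.0000e-02 -1.0156e+02] F [-0.58 -0.29 -0.05] w 0.0006 j [ 57.4  11.1 -30.4  -0.  -48.5 -69. ]
tool shift mm [49.7  0.7  0.4]
```

View pics/d4.png

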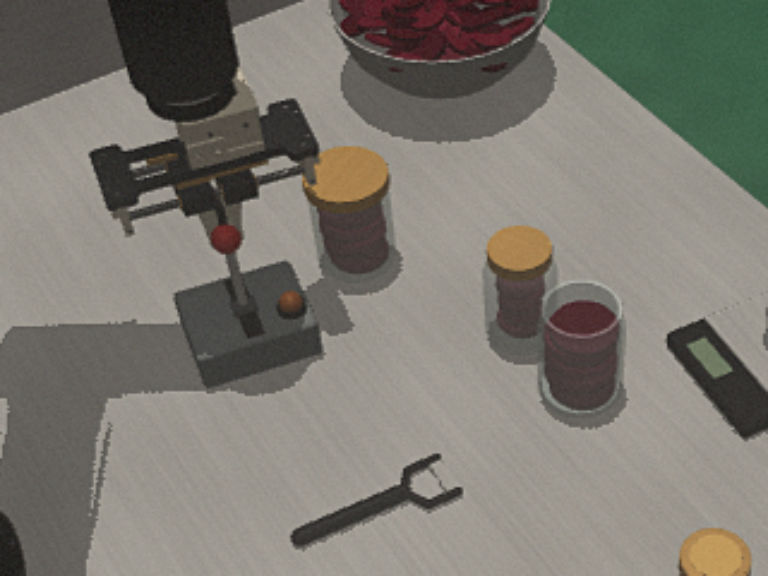

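View pics/w4.png

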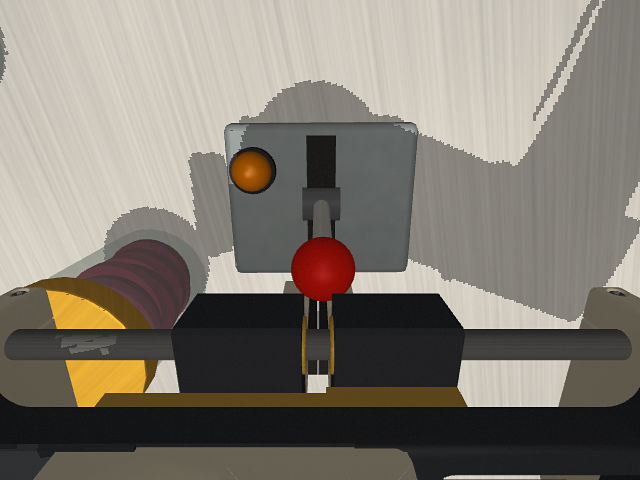

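Contact with the knob has been made at (322,268) in the wrist view, with negligible force. I'll go on.

Request:
step_arm(
  commands=[
    [[4,0,0],0],
    [[4,0,0],0],
    [[4,0,0],0],
    [[4,0,0],0],
    [[4,0,0],0],
    [[4,0,0],0],
    [[4,0,0],0],
    [[4,0,0],0],
    [[4,0,0],0],
    [[4,0,0],0],
    [[0,0,0],0],
  ],
)

```text
time_s: 20.12
tcp_pos: [0.4028, 0.2477, 0.1035]
eef_rot: [180.0, -0.0, -101.5]
contact_force: [0.2, 0.8, -0.0]
gripper_width: 0.0004
```

```bash
python3 go.py 0.40 0.238 0.103;  python3 - <<'E'
from plant import imaging
import cv2,numpy as np
from h import *
kn=[];cc=[]
for n in("scene","side"):
    c=imaging.capture(n);cc.append(c)
    hsv=cv2.cvtColor(c["img"],cv2.COLOR_RGB2HSV).astype(int);H,S,V=hsv[...,0],hsv[...,1],hsv[...,2]
    m=(((H<7)|(H>173))&(S>130)&(V>70)).astype(np.uint8)
    if n=="scene": m[:, :400]=0;m[:,500:]=0;m[:150]=0;m[260:]=0
    else: m[:,:160]=0;m[:,230:]=0;m[:120]=0;m[230:]=0
    k,l,st,ce=cv2.connectedComponentsWithStats(m)
    for i in range(1,k): print(n,st[i],ce[i].round(1))
c=cc[1];cv2.imwrite("pics/d5.png",cv2.resize(c["img"][60:300,100:420],None,fx=2.4,fy=2.4)[:,:,::-1])
E
```

```text
t 20.125 tcp [0.4028 0.2477 0.1035] rot [ 1.7999e+02 -3.0000e-02 -1.0155e+02] F [ 0.22  0.84 -0.04] w 0.0004 j [ 55.5   8.6 -33.8   0.  -47.7 -67.1]
tool shift mm [10.   0.8  0.5]
scene [439 195   5  10  31] [440.8 199.3]
side [193 166  12  11  99] [198.7 171.3]
```

View pics/d5.png

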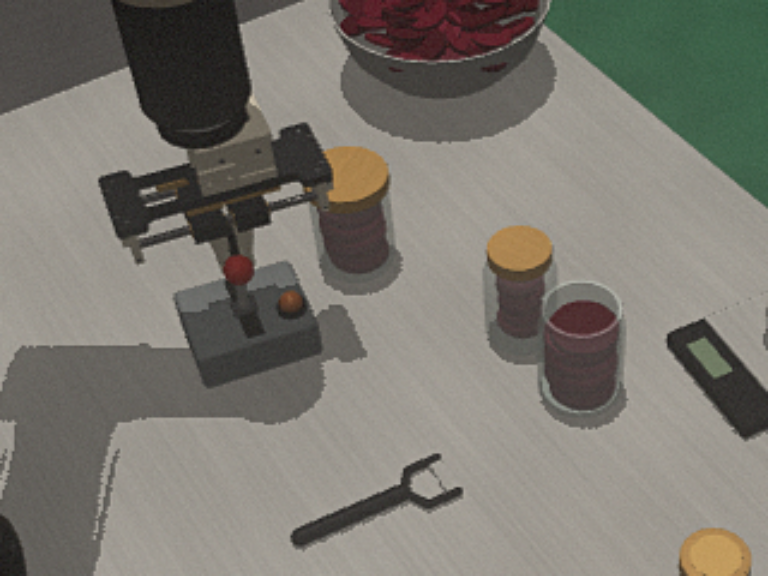

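```bash
cat > lev.py <<'E'
from h import *
c=load("side"); e=np.array([-.2,-.98,0]); n=np.array([.98,-.2,0]); p=np.array([.402,.249,.045])
def lev(uv):
    o,d=ray(c,uv); X=o+d*((p-o)@n)/(d@n); v=X-p
    return X.round(4),"along",round(v@e,4),"r",round(np.linalg.norm(v),4),"lever",round(.6+np.arctan2(v@e,v[2]),3)
E
python3 -c "
from lev import *
print(lev((190.99,153.19)));print(lev((198.7,171.3)))"
```

```text
(array([0.4139, 0.3072, 0.1053]), 'along', np.float64(-0.0594), 'r', np.float64(0.0846), 'lever', np.float64(-0.177))
(array([0.3998, 0.2382, 0.1092]), 'along', np.float64(0.011), 'r', np.float64(0.0652), 'lever', np.float64(0.77))
```

Request:
step_arm(
  commands=[
    [[3,0,0],0],
    [[3,0,0],0],
    [[3,0,0],0],
    [[1,0,0],0],
    [[0,0,0],0],
  ],
)

```text
time_s: 20.85
tcp_pos: [0.4009, 0.2382, 0.1036]
eef_rot: [180.0, -0.0, -101.5]
contact_force: [0.3, 0.5, -0.8]
gripper_width: 0.0006
```

```bash
cat > look.py <<'E'
import sys
from plant import imaging,r
from h import *
s=r.get_state();print(s["time_s"],s["tcp_pos"].round(4),s["contact_force"].round(2))
p=np.array([.402,.249,.045])
def proj(c,X):
    T=np.linalg.inv(c["extrinsics"]);f=240/np.tan(np.radians(c["vfov"])/2);q=T[:3,:3]@X+T[:3,3];return q[:2]/q[2]*f+[c["cx"],c["cy"]]
for n in("scene","side"):
    c=imaging.capture(n)
    hsv=cv2.cvtColor(c["img"],cv2.COLOR_RGB2HSV).astype(int);H,S,V=hsv[...,0],hsv[...,1],hsv[...,2]
    m=(((H<7)|(H>173))&(S>130)&(V>70)).astype(np.uint8)
    if n=="scene": m[:, :400]=0;m[:,500:]=0;m[:150]=0;m[226:]=0
    else: m[:,:160]=0;m[:,230:]=0;m[:120]=0;m[230:]=0
    k,l,st,ce=cv2.connectedComponentsWithStats(m)
    for i in range(1,k): print(n,st[i],ce[i].round(1))
    for t in(.05,.8,.9,1.,1.1,1.2): print("  ",t,proj(c,p+.08*np.array([-.2*np.sin(t-.6),-.98*np.sin(t-.6),np.cos(t-.6)])).round(1))
    x0,y0=(380,130) if n=="scene" else (140,100)
    cv2.imwrite(f"pics/{n}{sys.argv[1]}.png",cv2.resize(c["img"][y0:y0+140,x0:x0+160],None,fx=4,fy=4)[:,:,::-1])
E
python3 look.py _6
```

```text
20.85 [0.4009 0.2382 0.1036] [ 0.3   0.51 -0.79]
scene [434 197   5   8  28] [436.  200.2]
   0.05 [473.  205.5]
   0.8 [448.2 200.4]
   0.9 [444.6 200.7]
   1.0 [441.1 201.3]
   1.1 [437.7 202.1]
   1.2 [434.5 203.2]
side [195 170  12  11  95] [200.1 175.3]
   0.05 [192.3 155.3]
   0.8 [198.2 168. ]
   0.9 [199.2 170.9]
   1.0 [200.4 174. ]
   1.1 [201.5 177.2]
   1.2 [202.6 180.6]
```

View pics/side_6.png

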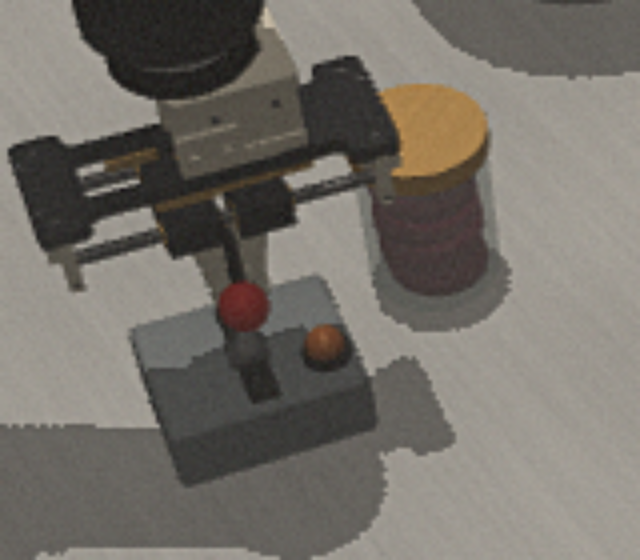

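View pics/scene_6.png

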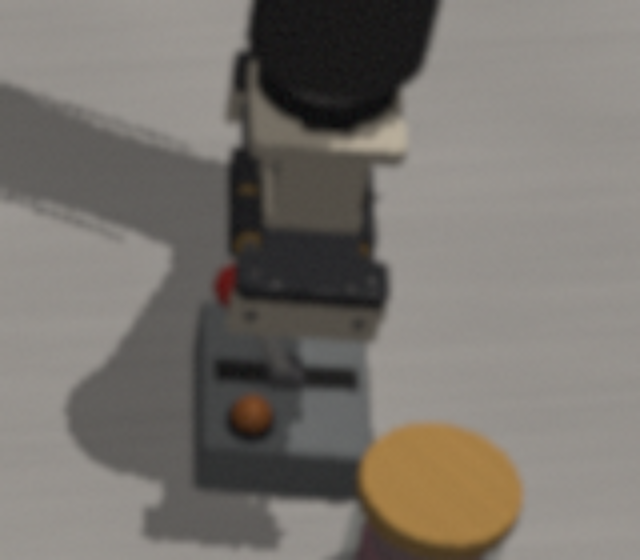

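The measured lever angle is about 1.04. I'll push a further 3 mm for margin, then draw back and rise.

Request:
step_arm(
  commands=[
    [[2,0,0],0],
    [[1,0,0],0],
    [[0,0,0],0],
    [[0,0,0],0],
    [[-3,0,0],0],
    [[-6,0,0],0],
    [[-10,0,0],0],
    [[-10,0,0],0],
    [[-6,0,-5],0],
    [[0,0,-15],0],
    [[0,0,-25],0],
    [[0,0,-25],0],
    [[-15,0,-25],0],
    [[-25,0,-15],0],
    [[-25,0,0],0],
    [[-25,0,0],0],
    [[-15,0,0],0],
    [[0,0,0],0],
    [[0,0,0],0],
  ],
)

```text
time_s: 23.32
tcp_pos: [0.4282, 0.372, 0.2137]
eef_rot: [180.0, -0.0, -101.5]
contact_force: [-0.2, -0.5, 0.5]
gripper_width: 0.0003
```

```bash
python3 look.py _7; python3 - <<'E'
from plant import imaging
import cv2
from h import *
for n in("scene","side"):
    c=imaging.capture(n);d=cv2.absdiff(c["img"],load(n)["img"]).max(2)
    cv2.imwrite(f"pics/{n}_8.png",c["img"][:,:,::-1])
    hsv=cv2.cvtColor(c["img"],cv2.COLOR_RGB2HSV).astype(int);H,S,V=hsv[...,0],hsv[...,1],hsv[...,2]
    k,l,st,ce=cv2.connectedComponentsWithStats(((H>12)&(H<28)&(S>110)&(V>120)).astype(np.uint8))
    print(n,[tuple(ce[i].round(1)) for i in range(1,k) if st[i,4]>200])
E
```

```text
23.325 [0.4282 0.372  0.2137] [-0.22 -0.47  0.5 ]
scene [433 197  10  10  78] [437.7 201.4]
   0.05 [473.  205.5]
   0.8 [448.2 200.4]
   0.9 [444.6 200.7]
   1.0 [441.1 201.3]
   1.1 [437.7 202.1]
   1.2 [434.5 203.2]
side [195 172  12  10  95] [200.5 176.4]
   0.05 [192.3 155.3]
   0.8 [198.2 168. ]
   0.9 [199.2 170.9]
   1.0 [200.4 174. ]
   1.1 [201.5 177.2]
   1.2 [202.6 180.6]
scene [(np.float64(489.8), np.float64(250.8)), (np.float64(263.0), np.float64(263.7)), (np.float64(409.4), np.float64(287.4)), (np.float64(252.9), np.float64(317.1))]
side [(np.float64(243.9), np.float64(132.1)), (np.float64(316.0), np.float64(162.9)), (np.float64(397.6), np.float64(292.0)), (np.float64(332.9), np.float64(319.4))]
```

View pics/side_8.png

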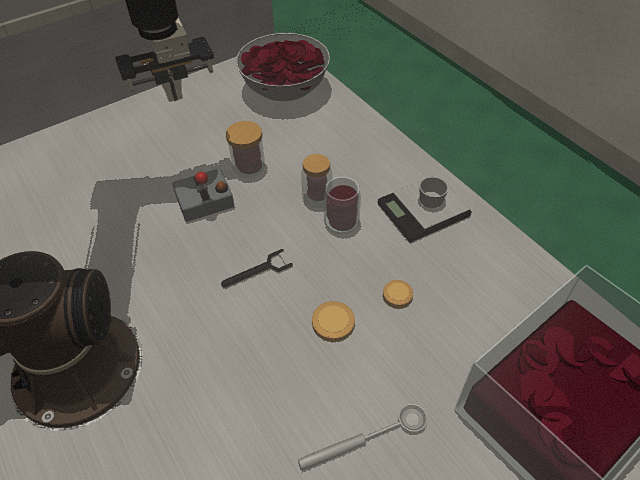

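View pics/scene_8.png

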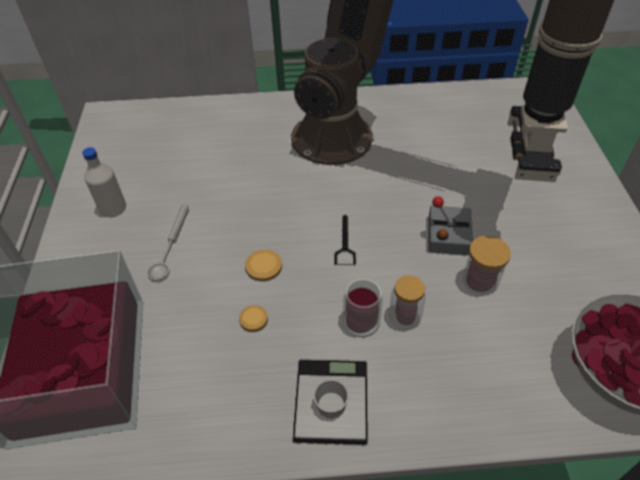

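The lever is over, with the knob at (438,201) in the scene view, or about 1.08–1.1 rad. The arm is clear and nothing else has moved, so I'll hand in.

```bash
python3 -c "
from plant import close_job
print(close_job())"
```

```text
the job is handed in; nothing more can be done
None
```

I completed all three steps in order and handed the job in at about 23.5 s; `close_job` gives no verdict.

- **Open jar:** I held the closed fingertips about 27 mm above the middle of its mouth for more than 2 s.
- **Wide lid:** I held them about 26 mm above its middle for about 2.2 s.
- **Lever:** I pushed the knob over with the side of the shut fingers, then drew back and rose clear.

**Last checks:**
- The knob's position in both cameras puts the lever at about 1.07–1.1 rad; it needs to be above 0.9.
- All four gold lids (two loose, two on jars) show the same pixel positions as at the start, to within 0.6 px.
- The open jar, peeler and spoon look unmoved; I checked those only by eye.
- The force reading never rose above about 1 N in the readings I took.

**One disagreement:** my first triangulation put the knob about 7 mm higher than the lever's geometry allows. The colour mask probably caught only the bright top of the ball. I therefore took the final angle from where the knob should appear in each picture for a given lever angle.

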